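Mount a post carriage on a dovetail rail and clamp it

ROBOT

A 6-joint arm with a two-finger parallel gripper is mounted at the origin on a cart in front of the work surface, level with it; the furniture and walls round the work are solid. World frame = base frame: x ahead of the robot, y to its left, z up, the work surface at z = 0. Lengths are in mm, angles in rad, forces in N, time in s.
With the tool pointing down it reaches from about 350 to 975 mm from the base axis. Payload 7.1 kg.
Tool frame: the origin (TCP) lies at the very end of the fingers, on their centre line; the grasp point (between the pads) lies 19 mm behind it; z points along the fingers, y is the line along which they close (so a half turn about z gives the same grasp; the last joint's range is limited). The gripper opens to 88 mm and grips with 3 to 60 N. Pads are 20 mm wide; open, the fingers measure 115 mm over their backs; the gripper's body (75 mm by 178 mm) begins 61 mm behind the grasp point.
Start: joints at [1.154, 0.423, 1.63, -0, 1.089, -0.019], TCP at [242.087, 576.193, 222.675] pointing down, gripper open.
Joint ranges: [-3, 3], [-0.9, 2.11], [0.09, 2.58], [-1.31, 4.45], [0.11, 2.69], [-2.54, 2.54]. Speed limits (rad/s): [2.39, 2.39, 3.01, 3.14, 3.14, 3.14].

INTERFACE

Orientations are given as a rotation vector (axis times angle).
In Python, from workcell import get_obs, get_image, job, models gives the robot as it stands.
- The arm moves only by the tool jog_arm, never from a script. Its argument "increments" is one flat list of numbers, 7 for each row, row after row: the turn, a rotation vector about the tool's x, y, z in degrees, then the shift along the tool's x, y, z in mm, then the opening in per cent of the stroke, from 0 (shut) to 100 (fully open). A call has 1 to 12 rows; each row shifts and turns the commanded pose from where the row before left it, along the tool's axes as they then stand; what a row does not reach is not made up. A row lasts 1/8 s, in which the tool goes at most 62.5 mm and 10.7 degrees, less where a joint would pass 70% of its speed; a pose out of reach is approached as far as the arm can. A call is refused whole if a number of a shift passes 62.5 or a number of a turn 10.7, either way. A call with a gripper value outside its range is refused whole. The fingers move at their own pace and stop on an object; the grip force is fixed at half the most. Time passes only in rows, so rows that do not move let the fingers close. It gives the time, the measured TCP pose, the force, the opening and the grip force at its end, in the units of the state.
- get_obs(): the state, without advancing time (a new reading comes with each control period).
- get_image(name): name is "scene" or "top"; returns a dict with "pixels" (420x560x3 uint8, blue, green, red), "depth" (420x560 float32, mm along the optical axis (not along the pixel's ray), 0 where there is no reading), "fx", "fy", "cx", "cy" (pixels), "cam_to_world" (4x4, takes a point from camera to world coordinates). Camera axes: x right, y up, looking along -z (the intrinsics and any distortion apply to the point x, -y, -z); pixel columns grow to the right and rows downward; lengths in mm; the calibration is good to about 2 mm. A picture is of the moment at which its call begins.
- job.close_job(): hands the job in; it is judged then, once.
Trained networks look in the newest picture that a camera, given by its name, has taken for a name from the list of things; names that differ only in an ending like _2 or _b are one class to them, and where a whole thing is asked for, a point or a joint stands for the part that bears it (a point fixed in the world has none). Each returns a list of dicts, best first, with "p" (0 to 1); they miss things now and then, are a little off and sometimes report something else, mostly with a low value. They report only what shows in the picture. A call takes as long as a camera call.
- models.look_for(target, camera): "centre" ([x, y, z] in mm, in world coordinates, good to about 4 mm: the middle of the surface that is visible of it).
- models.regions_of(target, camera): "region" (420x560 bool, what is visible of it).
The state is a dict: "t": time; "qpos": joint angles; "qvel": joint speeds; "joint_torque": joint torques, N m; "ee_pos": TCP position; "orientation": TCP orientation; "ft_force": force on the tool from outside, world axes, zero at the start; "moment": the same for the moment, N m; "width": finger opening in mm; "grasp_force": force on a finger pad.
Only numpy, scipy, OpenCV 4.12 (cv2) and the standard library are available. Lean on these libraries where they do the work, as an engineer would, in place of code of your own. Each camera call takes 0.05 s, during which the arm holds its last target. There are 200 camera calls.

TASK

Slide the loose post carriage onto the dovetail rail from the rail's open end and push it fully home against the end stop. Then turn the wing knob on the carriage's side ear clockwise, seen from above, until the clamp is tight, and let go. Do not shift or upset the amber bottle, the small beaker or the tape roll around the rail.

Things in the scene. Friction and masses are not known exactly. Their poses are not given: they have to be found in the camera images.
- rail: Dark steel dovetail rail, fixed to the worktop. Origin: centre of its foot (70 x 190 mm, 10 mm high), on the worktop. The rail runs along its own y, from the stop at -y to the open end at y = +90 mm. On a riser 26 mm wide, the dovetail flares from 28 mm wide at z = 30 mm to 43 mm wide at its flat top, z = 44 mm.
- rail_mouth (a point): Centre of the rail's open end, at the height of its top (y = +90, z = 44 mm of the rail). The last 14 mm taper as a lead-in: 4 to 5 mm narrower a side and 3 mm lower at the very end. Axes as the rail's.
- rail_stop (a point): Middle of the face of the bright stop block on the rail, at y = -75, z = 50 mm of the rail; the block is 44 mm wide and reaches z = 62 mm. The carriage is home when its 70 mm plate touches this face: its origin is then at y = -40 mm of the rail.
- carriage: Loose bright aluminium carriage, about 0.4 kg, starts on the worktop. Origin: centre of the underside of its jaws. Plate 70 x 70 mm, from 14 to 26 mm above; its two dovetail jaws run along its own y, under the x edges, 1.75 mm play a side. On the rail the plate rides on the rail's top: origin 30 mm over the worktop, on the centre line, y along the rail. Either way round will do.
- post_grip (a point): On the axis of the square post holder in the middle of the carriage, 56 mm above the carriage's origin: the place to grip. The post is 30 x 30 mm, faces square to the carriage's axes, and rises from 26 to 72 mm above the origin; flat on top with a dark bore.
- clamp_knob (a joint): Wing knob of the side clamp, rad: 0 loose (wing along the carriage's y), grows clockwise seen from above, hard stop at 1.4. Starts at 0 to 0.15; below 0.5 the carriage slides freely. Friction 0.15 N m; from about 0.95 on it stiffens as a pad in the -x jaw presses on the rail: turn to about 1.35; let go, it springs back by less than 0.1 and stays. Tight is above 1.05.
- knob_grip (a point): Middle of the black wing knob, on its vertical axis: x = -75, y = 0, 50 mm above the carriage's origin, over an ear (34 mm wide, top 26 mm above the origin, reaching to x = -92 mm). The wing is 46 mm long, 12 mm thick and spans 34 to 62 mm above the origin. The knob is black plastic; its axes turn with it.
- amber_bottle: Brown bottle with black cap, 56 mm across, 110 mm tall, loose, beyond the stop end of the rail. Origin at the centre of its foot. Bystander.
- small_beaker: Small clear beaker, 44 mm across, 58 mm tall, loose, standing beyond the stop end of the rail, farther from the robot than the bottle. Origin at the centre of its foot. Bystander.
- tape_roll: Roll of adhesive tape lying flat, 60 mm across, 19 mm high, loose, between the rail and the robot. Origin at the centre of its underside. Bystander.

How it is judged (in metres and radians):
On the way:
1. the carriage sits on the rail, within 6 mm of the stop, with the knob still loose (below 0.5 rad) (y of carriage in the frame of rail between -0.046 and -0.034 m and x of carriage in the frame of rail between -0.004 and 0.004 m and height (world z) of carriage between 0.027 and 0.035 m and angle between the y axis of carriage and the y axis of rail, either way round below 0.08 rad and value of joint clamp_knob below 0.5 rad), for 0.2 s.
At the end, for the whole second after the job is handed in: The carriage is on the dovetail, level and in line with the rail (0.08 rad), within 6 mm of the end stop, its centre within 4 mm of the rail's centre line, its knob turned to more than 1.05 rad, and at rest (y of carriage in the frame of rail between -0.046 and -0.034 m and x of carriage in the frame of rail between -0.004 and 0.004 m and height (world z) of carriage between 0.027 and 0.035 m and angle between the y axis of carriage and the y axis of rail, either way round below 0.08 rad and angle between carriage's own z axis and vertical below 0.08 rad and value of joint clamp_knob above 1.05 rad and linear speed of carriage below 0.01 m/s); the robot touches nothing.
It fails at once if the amber bottle, the small beaker or the tape roll is shifted by more than 20 mm, or bottle or beaker is upset (distance of any of amber_bottle, small_beaker, tape_roll from where it was at the start of the episode above 0.02 m or angle between any of amber_bottle, small_beaker's own z axis and vertical above 0.5 rad).
It also fails if it takes over 58 s, if anything falls off the work surface, if the arm or the gripper's body presses on something with over 40 N, if the wrist force passes 120 N, or if a joint passes its speed limit or range.

## Working session

There is one attempt and no reset: what is moved stays moved. The work goes in short steps, Python scripts to look and compute and a tool call to move; the robot and the scene stay as the last step left them, time stands still between calls to the robot, and variables do not carry over. Pictures are saved under pics/ and viewed, at most 10 in all, crops included, and the job is handed in when it is done.

Besides the shell and the picture viewer there is one more tool, called after "Request:" by a JSON object that holds its "fn" and its "kwargs", one argument or row to a line. jog_arm: Moves the arm, as the interface text tells. Its arguments: {"type":"object","properties":{"increments":{"type":"array"}},"required":["increments"]}

```bash
mkdir -p pics
cat > h.py <<'E'
import numpy as np, cv2
from workcell import get_obs, get_image, job, models
from scipy.spatial.transform import Rotation as R
def world(im):
    d=im["depth"].astype(float); v,u=np.mgrid[:d.shape[0],:d.shape[1]]
    P=np.stack([(u-im["cx"])/im["fx"]*d,-(v-im["cy"])/im["fy"]*d,-d,np.ones_like(d)],-1)
    W=(P@np.array(im["cam_to_world"]).T)[...,:3]; W[d==0]=np.nan
    return W
E
python3 - <<'E'
from h import *
for c in("top","scene"):
    im=get_image(c); cv2.imwrite(f"pics/{c}0.png",im["pixels"]); np.savez(f"{c}0.npz",**im)
    print(c,np.round(im["cam_to_world"],2).tolist(),im["fx"])
    for t in("rail","carriage","clamp_knob","post_grip","amber_bottle","small_beaker","tape_roll"):
        print(t,[(np.round(r["centre"]).tolist(),round(r["p"],2)) for r in models.look_for(t,c)[:2]])
o=get_obs();print(o)
E
```

```text
top [[0.01, 0.99, -0.16, 328.39], [-1.0, 0.01, -0.0, -75.97], [0.0, 0.16, 0.99, 1423.2], [0.0, 0.0, 0.0, 1.0]] 468.39974488805495
rail [([559.0, -100.0, 50.0], 0.87)]
carriage [([460.0, 269.0, 28.0], 0.67), ([406.0, 239.0, 63.0], 0.51)]
clamp_knob [([414.0, 241.0, 63.0], 0.61)]
post_grip [([459.0, 269.0, 25.0], 0.79)]
amber_bottle [([558.0, -404.0, 81.0], 0.56)]
small_beaker [([641.0, -349.0, 24.0], 0.48)]
tape_roll [([409.0, -27.0, 19.0], 0.63)]
scene [[0.59, 0.39, -0.7, -79.77], [-0.8, 0.27, -0.53, -538.29], [-0.02, 0.88, 0.47, 492.95], [0.0, 0.0, 0.0, 1.0]] 383.90840243310737
rail [([551.0, -116.0, 23.0], 0.69)]
carriage [([460.0, 251.0, 32.0], 0.63)]
clamp_knob [([411.0, 239.0, 44.0], 0.78)]
post_grip [([459.0, 250.0, 33.0], 0.59)]
amber_bottle [([547.0, -421.0, 64.0], 0.96)]
small_beaker []
tape_roll [([409.0, -33.0, 15.0], 0.64)]
{'t': 0.8, 'qpos': array([ 1.15400655e+00,  4.23089170e-01,  1.62989798e+00, -1.66275453e-05,
        1.08858530e+00, -1.90171008e-02]), 'qvel': array([ 1.28575719e-03,  6.30967009e-04,  9.91183268e-04, -2.10675567e-04,
       -7.55146759e-05,  6.54893946e-04]), 'joint_torque': array([-2.10110367e-03, -5.44499803e+01, -2.74039257e+01,  6.41408516e-02,
        1.66525348e-02, -6.11137807e-05]), 'ee_pos': array([242.09015512, 576.19911628, 222.68262357]), 'orientation': array([6.20693213e-01, 3.07964714e+00, 2.59767317e-05]), 'ft_force': array([-0.1487835 ,  0.32790662,  0.35646383]), 'moment': array([ 0.0207181 , -0.01738428, -0.01037568]), 'grasp_force': 0.0, 'width': 87.96587083866812}
```

View pics/top0.png

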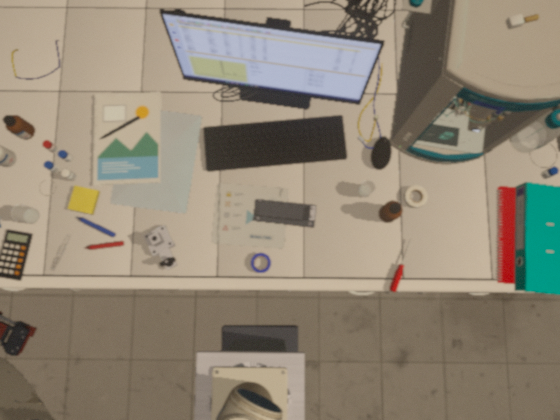

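View pics/scene0.png

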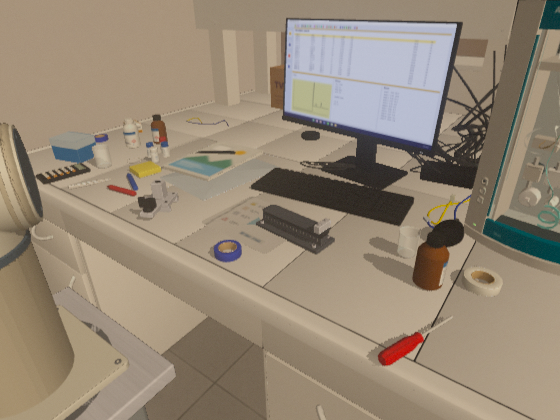

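Run:
```python
from h import *
im=dict(np.load("top0.npz")); W=world(im)
def rect(name,zlo,zhi,box,lo=None):
    x0,x1,y0,y1=box
    with np.errstate(invalid='ignore'):
        m=(W[...,0]>x0)&(W[...,0]<x1)&(W[...,1]>y0)&(W[...,1]<y1)&(W[...,2]>zlo)&(W[...,2]<zhi)
    P=W[m]; 
    if len(P)<8: print(name,len(P));return
    r=cv2.minAreaRect(P[:,:2].astype(np.float32)); print(name,len(P),np.round(np.median(P[:,2]),1),np.round(P[:,:2].mean(0),1),[np.round(q,1).tolist() for q in r])
b=(350,560,150,350)
rect("post top",66,80,b); rect("plate",20,32,b); rect("mid(knob)",52,65,b)
b=(450,680,-330,20)
rect("railtop",40,49,b); rect("stop",56,72,b); rect("foot",5,15,b)
rect("bottle",100,120,(450,700,-500,-300)); rect("table",-8,4,(450,560,50,150))
```

```text
post top 107 71.3 [477.8 278.3] [[452.8, 265.7], [89.5, 30.1], 27.8]
plate 524 25.0 [463.8 269.5] [[454.2, 266.4], [127.5, 70.9], 28.2]
mid(knob) 80 60.0 [426.9 250.6] [[450.5, 261.7], [94.8, 46.2], 25.6]
railtop 647 43.7 [569.3 -94.6] [[581.0, -172.2], [79.4, 327.7], 9.8]
stop 74 62.2 [ 561.  -184.1] [[598.5, -242.6], [38.5, 181.0], 32.8]
foot 920 7.6 [ 559.5 -100.4] [[564.5, -155.3], [227.4, 349.9], 0.5]
bottle 98 108.9 [ 568.2 -413.5] [[567.5, -413.4], [28.7, 31.2], 2.6]
table 996 0.1 [504.4 101.6] [[505.1, 99.9], [99.8, 109.9], 89.9]
```

The top view shows the carriage at (157,240) with its knob at (167,262). The rail runs from about (254,211) at the open end to (314,214) at the stop. The bottle is at (390,212), the beaker at (365,188) and the tape at (261,262). Next I'll refine the fits with tighter regions.

```bash
cat >> h.py <<'E'
def rect(W,name,zlo,zhi,c,rad):
    with np.errstate(invalid='ignore'):
        m=(np.hypot(W[...,0]-c[0],W[...,1]-c[1])<rad)&(W[...,2]>zlo)&(W[...,2]<zhi)
    m8=m.astype(np.uint8); n,l,s,_=cv2.connectedComponentsWithStats(m8)
    if n<2: print(name,"none");return
    m=l==1+np.argmax(s[1:,4]); P=W[m]
    r=cv2.minAreaRect(P[:,:2].astype(np.float32)); print(name,len(P),np.round(np.median(P[:,2]),1),np.round(P[:,:2].mean(0),1),[np.round(q,1).tolist() for q in r])
    return P
E
python3 - <<'E'
from h import *
im=dict(np.load("top0.npz")); W=world(im)
rect(W,"post top",66,76,(470,275),50); rect(W,"plate",21,30,(460,268),75); rect(W,"knob",55,66,(410,241),35)
P=rect(W,"railtop",41,47,(560,-95),130)
rect(W,"stop",58,66,(560,-180),60); rect(W,"foot",6,14,(560,-100),130)
# rail centreline by slices
ys=np.arange(-170,-10,10)
c=[(y,P[abs(P[:,1]-y)<5,0].min(),P[abs(P[:,1]-y)<5,0].max()) for y in ys if (abs(P[:,1]-y)<5).sum()>5]
print(np.round(c,1).tolist())
p=cv2.resize(im["pixels"][180:285,120:400],None,fx=2.8,fy=2.8,interpolation=cv2.INTER_CUBIC); cv2.imwrite("pics/crop0.png",p)
E
```

```text
post top 100 71.3 [478.8 279. ] [[479.1, 279.6], [30.0, 30.1], 27.7]
plate 425 24.9 [468.9 272.2] [[466.4, 272.9], [99.8, 70.9], 28.2]
knob 61 60.1 [413.3 243.5] [[412.9, 242.7], [13.2, 44.3], 20.1]
railtop 501 43.7 [568.9 -91. ] [[569.5, -91.8], [163.7, 43.0], 84.5]
stop 56 62.2 [ 559.6 -180.1] [[559.3, -180.3], [14.0, 42.2], 80.6]
foot 341 9.6 [543.4 -93.8] [[544.1, -94.2], [191.8, 30.8], 80.3]
[[-170.0, 540.3, 582.6], [-160.0, 543.1, 582.9], [-150.0, 542.9, 582.6], [-140.0, 543.4, 582.1], [-130.0, 546.0, 585.8], [-120.0, 545.8, 585.7], [-110.0, 545.8, 588.7], [-100.0, 548.6, 582.5], [-90.0, 548.5, 588.7], [-80.0, 548.9, 591.7], [-70.0, 551.3, 591.6], [-60.0, 551.3, 594.5], [-50.0, 554.3, 593.4], [-40.0, 553.8, 594.3], [-30.0, 554.1, 593.4], [-20.0, 557.2, 593.8]]
```

View pics/crop0.png

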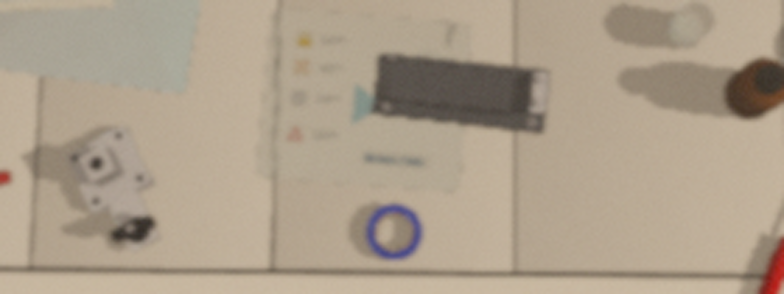

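Request:
{"fn": "jog_arm", "kwargs": {
  "increments": [0,0,9.8,0,0,0,100,0,0,9.8,0,0,0,100,0,0,9.8,0,0,0,100,0,0,9.8,0,0,0,100,0,0,0,-46.7,8.7,14,100,0,0,0,-46.7,8.7,14,100,0,0,0,-46.7,8.7,14,100,0,0,0,-46.7,8.7,14,100,0,0,0,-46.7,8.7,14,100,0,0,0,-46.7,8.7,14,100,0,0,0,-46.7,8.7,14,100,0,0,0,-46.7,8.7,14,100]
}}

```text
t: 2.3
ee_pos: [480.1, 277.9, 110.5]
orientation: [1.618, 2.693, 0.001]
ft_force: [1.1, -0.9, -0.0]
width: 87.8
grasp_force: 0.0
```

```bash
cat >> h.py <<'E'
def tool(o):
    M=R.from_rotvec(o["orientation"]).as_matrix(); return M,np.degrees(np.arctan2(M[1,1],M[0,1]))
def to(o,tgt):
    M,y=tool(o); print("tcp",np.round(o["ee_pos"],1),"yaw_y",round(y,2),"tilt",np.round(M[:,2],3),"shift tool",np.round(M.T@(np.array(tgt)-o["ee_pos"]),1),"F",np.round(o["ft_force"],1),"w",round(o["width"],1),"g",round(o["grasp_force"],1),"t",o["t"])
E
python3 - <<'E'
from h import *
o=get_obs(); to(o,[478.9,279.3,37])
im=dict(np.load("top0.npz")); W=world(im)
P=rect(W,"railtop",42.5,47,(560,-95),130)
# fit a 43-wide strip: robust regress of each edge and mean over rail rows
for it in range(1):
    best=[]
    for th in np.radians(np.arange(2,12,.25)):
        s=P[:,0]*np.cos(th)-P[:,1]*np.sin(th); best.append((np.subtract(*np.percentile(s,[98,2])),np.std(s),np.degrees(th),np.mean(np.percentile(s,[1,99]))))
    print(min(best), min(best,key=lambda b:b[1]))
# edge profile of stop and table for y extent
th=np.radians(6.3)
for nm,Q in(("top",P),("stop",rect(W,"stop",58,66,(560,-180),60))):
    u=Q[:,0]*np.sin(th)+Q[:,1]*np.cos(th); s=Q[:,0]*np.cos(th)-Q[:,1]*np.sin(th); print(nm,np.round([u.min(),u.max(),s.min(),s.max()],1))
# colour edge: dark strip lines
g=cv2.cvtColor(im["pixels"],cv2.COLOR_BGR2GRAY)[195:230,245:325]
m=(g<100).astype(np.uint8); c=max(cv2.findContours(m,0,1)[0],key=cv2.contourArea); print("px dark rect",cv2.minAreaRect(c))
E
```

```text
tcp [480.1 277.9 110.5] yaw_y 28.01 tilt [ 0.001  0.    -1.   ] shift tool [ 1.8 -0.4 73.5] F [ 1.1 -0.9 -0. ] w 87.8 g 0.0 t 2.3
railtop 225 44.4 [571.3 -65.4] [[571.7, -64.0], [108.2, 41.4], 84.1]
(np.float64(39.31414422286662), np.float64(11.833929271775876), np.float64(5.0), np.float64(574.4745430653447)) (np.float64(39.63949560166054), np.float64(11.783372287687586), np.float64(7.499999999999999), np.float64(574.7443191093105))
stop 56 62.2 [ 559.6 -180.1] [[559.3, -180.3], [14.0, 42.2], 80.6]
top [-54.9  53.3 554.4 596.3]
stop [-124.7 -110.4  554.4  596.6]
px dark rect ((37.006103515625, 17.44512367248535), (56.43051528930664, 20.761127471923828), 6.340191841125488)
```

Request:
{"fn": "jog_arm", "kwargs": {
  "increments": [0,0,0,1.8,-0.4,18.5,100,0,0,0,0,0,18.5,100,0,0,0,0,0,18.5,100,0,0,0,0,0,18,100,0,0,0,0,0,0,100,0,0,0,0,0,0,0,0,0,0,0,0,0,0,0,0,0,0,0,0,0,0,0,0,0,0,0,0,0,0,0,0,0,0,0,0,0,0,0,0,0,0]
}}

```text
t: 3.68
ee_pos: [477.7, 280.4, 37.2]
orientation: [-1.618, -2.693, 0.0]
ft_force: [-5.3, -2.9, 4.2]
width: 31.7
grasp_force: 3.5
```

Run:
```python
from h import *
o=get_obs(); to(o,[585.6,62.6,110]); print(o["moment"])
```

```text
tcp [477.7 280.4  37.2] yaw_y 28.01 tilt [-0. -0. -1.] shift tool [-242.9   -7.   -72.8] F [-5.3 -2.9  4.2] w 31.7 g 3.5 t 3.675
[-0.58179573  1.11663947  0.03034521]
```

Request:
{"fn": "jog_arm", "kwargs": {
  "increments": [0,0,0,0,0,0,0,0,0,0,0,0,0,0,0,0,0,0,0,0,0,0,0,0,0,0,-20,0,0,0,0,0,0,-25,0,0,0,0,0,0,-25,0,0,0,6.9,0,0,0,0,0,0,6.9,0,0,0,0,0,0,6.9,0,0,0,0,0,0,6.9,0,0,0,0,0,0,6.6,0,0,0,0,0,0,0,0,0,0,0]
}}

```text
t: 5.18
ee_pos: [477.5, 280.3, 106.5]
orientation: [-2.337, -2.099, 0.001]
ft_force: [-0.6, 0.1, -5.4]
width: 30.0
grasp_force: 30.0
```

Run:
```python
from h import *
o=get_obs(); to(o,[585.6,62.6,100]); print(o["moment"])
```

```text
tcp [477.5 280.3 106.5] yaw_y -6.13 tilt [-0.001 -0.    -1.   ] shift tool [-204.9  130.7    6.5] F [-0.6  0.1 -5.4] w 30.0 g 30.0 t 5.175
[-0.05827504  0.05800705  0.01571032]
```

Request:
{"fn": "jog_arm", "kwargs": {
  "increments": [0,0,0,-25.6,16.3,2.5,0,0,0,0,-25.6,16.3,2.5,0,0,0,0,-25.6,16.3,2.5,0,0,0,0,-25.6,16.3,2.5,0,0,0,0,-25.6,16.3,2.5,0,0,0,0,-25.6,16.3,2.5,0,0,0,0,-25.6,16.3,2.5,0,0,0,0,-25.6,16.3,2.5,0,0,0,0,0,0,0,0,0,0,0,0,0,0,0]
}}

```text
t: 6.42
ee_pos: [584.8, 62.9, 86.7]
orientation: [-2.337, -2.099, 0.001]
ft_force: [0.3, 1.0, -6.1]
width: 29.8
grasp_force: 30.0
```

Run:
```python
from h import *
o=get_obs(); to(o,[585.6,62.6,68])
for c in("top","scene"):
    im=get_image(c); np.savez(c+"1.npz",**im); W=world(im)
    cv2.imwrite(f"pics/{c}1.png",cv2.resize(im["pixels"][170:280,190:330] if c=="top" else im["pixels"][130:290,150:380],None,fx=3.4 if c=="scene" else 4.5,fy=3.4 if c=="scene" else 4.5,interpolation=cv2.INTER_CUBIC))
    z=o["ee_pos"][2]-37.2; e=o["ee_pos"]
    rect(W,"plate",z+20,z+30,e,75); rect(W,"knob",z+56,z+66,(e[0]-75,e[1]+8),35)
    rect(W,"ear+plate",z+20,z+30,e,110)
    rect(W,"rail",41,47,(566,-75),110); rect(W,"stop",58,66,(560,-180),60)
```

```text
tcp [584.8  62.9  86.7] yaw_y -6.14 tilt [-0.001  0.    -1.   ] shift tool [-0.2  0.9 18.7] F [ 0.3  1.  -6.1] w 29.8 g 30.0 t 6.425
plate none
knob none
ear+plate none
rail 520 43.9 [569.2 -92.8] [[568.9, -91.2], [164.5, 43.0], 84.5]
stop 56 61.5 [ 559.2 -180.1] [[558.9, -179.7], [14.6, 42.8], 87.3]
plate 325 74.2 [564.5  53.4] [[569.2, 50.1], [79.8, 92.1], 43.2]
knob 60 109.5 [504.9  68.5] [[506.3, 69.3], [41.5, 12.3], 78.8]
ear+plate 392 74.2 [552.9  55.6] [[552.9, 66.3], [70.9, 128.9], 83.7]
rail 571 42.8 [561.5 -92.8] [[562.8, -95.4], [170.6, 44.7], 84.5]
stop 85 61.0 [ 552.3 -181.4] [[553.9, -180.8], [15.0, 43.9], 80.1]
```

View pics/scene1.png

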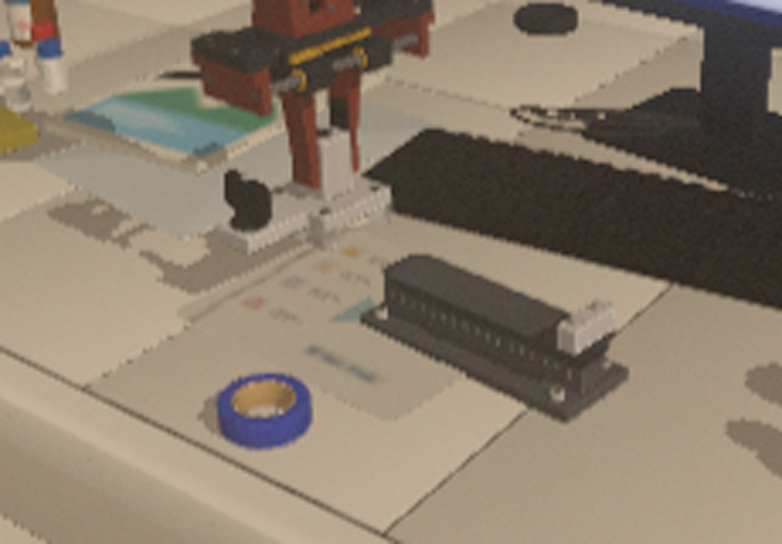

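View pics/top1.png

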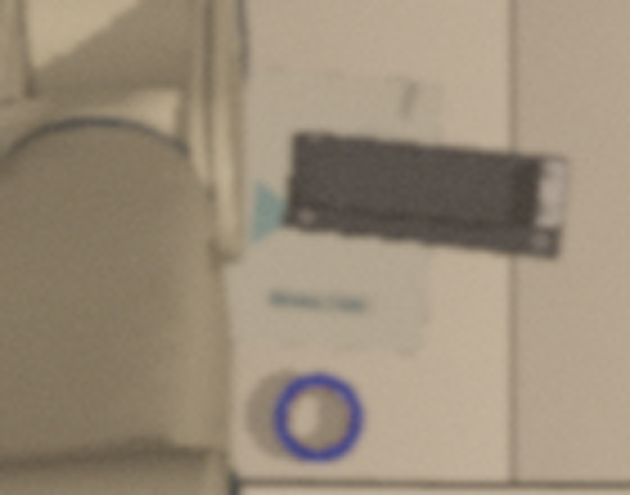

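Request:
{"fn": "jog_arm", "kwargs": {
  "increments": [0,0,0,0,0.3,9,0,0,0,0,0,0,9,0,0,0,0,-8,0,0,0,0,0,0,-8,0,0,0,0,0,0,-8,0,0,0,0,0,0,-8,0,0,0,0,0,0,-7,0,0,0,0,0,0,-6,0,0,0,0,0,0,0,0,0,0]
}}

```text
t: 7.65
ee_pos: [580.3, 17.5, 69.0]
orientation: [-2.338, -2.097, 0.001]
ft_force: [-1.9, -0.1, -5.7]
width: 30.1
grasp_force: 30.0
```

Run:
```python
from h import *
o=get_obs(); to(o,[575*.9942-75*.1071,-575*.1071-75*.9942,68]); print(o["moment"])
```

```text
tcp [580.3  17.5  69. ] yaw_y -6.22 tilt [-0.001 -0.    -1.   ] shift tool [-1.546e+02  1.000e-01  1.000e+00] F [-1.9 -0.1 -5.7] w 30.1 g 30.0 t 7.65
[-0.13062914  0.22450822 -0.06790798]
```

Request:
{"fn": "jog_arm", "kwargs": {
  "increments": [0,0,0,-5,0,0,0,0,0,0,-6,0,0,0,0,0,0,-6,0,0,0,0,0,0,-6,0,0,0,0,0,0,-6,0,0,0,0,0,0,0,0,0,0]
}}

```text
t: 8.4
ee_pos: [575.8, -11.2, 68.4]
orientation: [-2.336, -2.097, 0.005]
ft_force: [-4.2, -0.6, -8.8]
width: 29.8
grasp_force: 30.0
```

Run:
```python
from h import *
o=get_obs(); to(o,[575*.9942-75*.1071,-575*.1071-75*.9942,68]); print(o["moment"])
```

```text
tcp [575.8 -11.2  68.4] yaw_y -6.18 tilt [-0.004 -0.    -1.   ] shift tool [-125.5    1.4    0.5] F [-4.2 -0.6 -8.8] w 29.8 g 30.0 t 8.4
[-0.29771405  1.02353526 -0.10578714]
```

Request:
{"fn": "jog_arm", "kwargs": {
  "increments": [0,0,0,-6,-1,0.6,0,0,0,0,-9,0,0.3,0,0,0,0,-9,0,0,0,0,0,0,-9,0,0,0,0,0,0,-9,0,0,0,0,0,0,-9,0,0,0,0,0,0,-9,0,0,0,0,0,0,0,0,0,0]
}}

```text
t: 9.4
ee_pos: [569.5, -71.2, 68.0]
orientation: [-2.338, -2.099, 0.003]
ft_force: [-4.1, -3.0, -7.6]
width: 29.9
grasp_force: 30.0
```

Run:
```python
from h import *
o=get_obs(); to(o,[575*.9942-75*.1071,-575*.1071-75*.9942,68]); print(o["moment"])
```

```text
tcp [569.5 -71.2  68. ] yaw_y -6.17 tilt [-0.001 -0.001 -1.   ] shift tool [-65.2   1.2   0.1] F [-4.1 -3.  -7.6] w 29.9 g 30.0 t 9.4
[-0.73341673  0.99182113  0.12276   ]
```

Request:
{"fn": "jog_arm", "kwargs": {
  "increments": [0,0,0,-9,-0.7,0.3,0,0,0,0,-9,0,0,0,0,0,0,-9,0,0,0,0,0,0,-9,0,0,0,0,0,0,-9,0,0,0,0,0,0,-8,0,0,0,0,0,0,-4,0,0,0,0,0,0,0,0,0,0]
}}

```text
t: 10.4
ee_pos: [563.6, -127.8, 68.1]
orientation: [2.337, 2.097, -0.0]
ft_force: [-1.7, -1.0, -6.4]
width: 30.1
grasp_force: 30.0
```

Run:
```python
from h import *
o=get_obs(); to(o,[575*.9942-75*.1071,-575*.1071-75*.9942,68]); print(o["moment"])
```

```text
tcp [ 563.6 -127.8   68.1] yaw_y -6.19 tilt [ 0.001 -0.001 -1.   ] shift tool [-8.3  0.9  0.1] F [-1.7 -1.  -6.4] w 30.1 g 30.0 t 10.4
[-0.3714794   0.44350828  0.07914289]
```

Next I'll creep toward the stop.

Request:
{"fn": "jog_arm", "kwargs": {
  "increments": [0,0,0,-2,0,0,0,0,0,0,-2,0,0,0,0,0,0,-2,0,0,0,0,0,0,-2,0,0,0,0,0,0,-1,0,0,0,0,0,0,0,0,0,0]
}}

```text
t: 11.15
ee_pos: [562.6, -136.2, 68.1]
orientation: [2.338, 2.098, 0.0]
ft_force: [-0.5, -0.1, -5.5]
width: 29.9
grasp_force: 30.0
```

Request:
{"fn": "jog_arm", "kwargs": {
  "increments": [0,0,0,-1,0,0,0,0,0,0,-1,0,0,0,0,0,0,-1,0,0,0,0,0,0,0,0,0,0]
}}

```text
t: 11.65
ee_pos: [562.3, -138.3, 68.1]
orientation: [-2.338, -2.098, -0.001]
ft_force: [0.7, 4.7, -4.6]
width: 29.9
grasp_force: 30.0
```

Request:
{"fn": "jog_arm", "kwargs": {
  "increments": [0,0,0,-1,0,0,0,0,0,0,-0.5,0,0,0,0,0,0,0,0,0,0,0,0,0,0,0,0,0]
}}

```text
t: 12.15
ee_pos: [562.3, -138.5, 68.2]
orientation: [-2.337, -2.097, -0.003]
ft_force: [1.2, 12.4, -1.6]
width: 29.7
grasp_force: 30.0
```

Run:
```python
from h import *
o=get_obs(); to(o,o["ee_pos"]); 
im=get_image("scene"); W=world(im); e=o["ee_pos"]
cv2.imwrite("pics/scene2.png",cv2.resize(im["pixels"][130:290,180:390],None,fx=3.4,fy=3.4,interpolation=cv2.INTER_CUBIC))
c=(e[0]-75*.9942-4,e[1]+75*.1071); print(c)
rect(W,"knob",84,97,c,35)
```

```text
tcp [ 562.3 -138.5   68.2] yaw_y -6.2 tilt [ 0.     0.002 -1.   ] shift tool [0. 0. 0.] F [ 1.2 12.4 -1.6] w 29.7 g 30.0 t 12.15
(np.float64(483.70513885895963), np.float64(-130.4987520782172))
knob 102 90.4 [ 481.9 -132.9] [[484.7, -131.3], [44.2, 14.0], 80.0]
```

View pics/scene2.png

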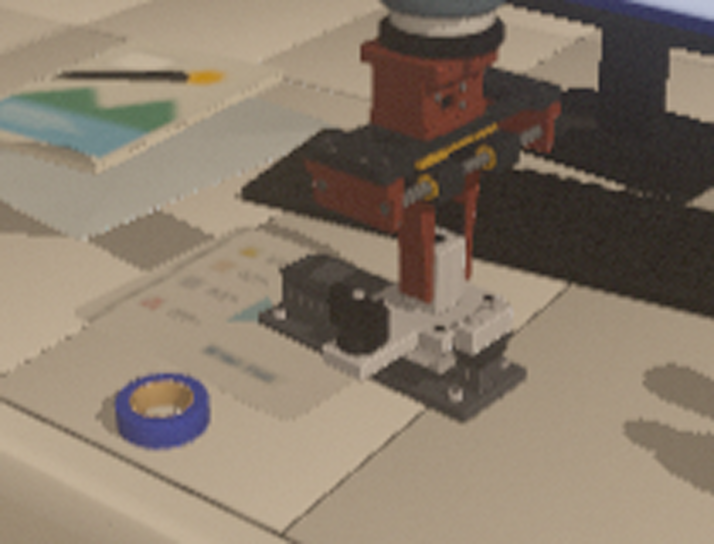

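Request:
{"fn": "jog_arm", "kwargs": {
  "increments": [0,0,0,1,0,0,0,0,0,0,0,0,0,55,0,0,0,0,0,0,55,0,0,0,0,0,0,55,0,0,0,0,0,-10,55,0,0,0,0,0,-20,55,0,0,0,0,0,-20,55,0,0,0,0,-25,0,55,0,0,0,0,-25,0,55,0,0,0,0,-25,0,55,0,0,3.5,0,0,0,55,0,0,0,0,0,0,55]
}}

```text
t: 13.7
ee_pos: [487.7, -131.5, 118.8]
orientation: [2.4, 2.025, 0.001]
ft_force: [-0.4, 0.2, 0.2]
width: 48.3
grasp_force: 0.0
```

Run:
```python
from h import *
o=get_obs(); to(o,[487.7,-130.5,62]); 
im=get_image("scene"); W=world(im)
rect(W,"plate",53,60,(562,-138),50);rect(W,"post",99,106,(562,-138),50);rect(W,"stop",59,66,(554,-180),45)
rect(W,"knob",84,97,(483,-130),35)
```

```text
tcp [ 487.7 -131.5  118.8] yaw_y -9.68 tilt [ 0.001 -0.    -1.   ] shift tool [ 1.  -0.2 56.8] F [-0.4  0.2  0.2] w 48.3 g 0.0 t 13.7
plate 316 54.9 [ 547. -144.] [[551.8, -138.6], [76.7, 75.1], 4.7]
post 87 100.6 [ 558.8 -138.9] [[559.4, -138.7], [29.7, 29.2], 83.0]
stop 77 61.1 [ 552.9 -181.4] [[554.6, -180.3], [15.8, 44.8], 81.3]
knob 96 89.8 [ 482.3 -132.2] [[484.0, -130.7], [44.8, 11.5], 77.8]
```

Request:
{"fn": "jog_arm", "kwargs": {
  "increments": [0,0,0,1,0,19,55,0,0,0,0,0,19,55,0,0,0,0,0,18.5,55,0,0,0,0,0,0,55,0,0,0,0,0,0,0,0,0,0,0,0,0,0,0,0,0,0,0,0,0,0,0,0,0,0,0,0,0,0,0,0,0,0,0,0,0,0,0,0,0,0,0,0,0,0,0,0,0]
}}

```text
t: 15.12
ee_pos: [487.8, -130.4, 61.6]
orientation: [2.401, 2.026, 0.0]
ft_force: [0.4, -0.3, 0.8]
width: 22.4
grasp_force: 25.4
```

Run:
```python
from h import *
o=get_obs(); to(o,[487.7,-130.5,62]); print(o["moment"],o["qpos"])
```

```text
tcp [ 487.8 -130.4   61.6] yaw_y -9.69 tilt [ 0. -0. -1.] shift tool [-0.1 -0.  -0.4] F [ 0.4 -0.3  0.8] w 22.4 g 25.4 t 15.125
[-0.15041867  0.04384277  0.00661622] [-2.84777904e-01  5.07456910e-01  1.98588901e+00 -6.98688203e-05
  6.47890405e-01 -1.15566064e-01]
```

Request:
{"fn": "jog_arm", "kwargs": {
  "increments": [0,0,0,0,0,0,0,0,0,0,0,0,0,0,0,0,0,0,0,0,0,0,0,0,0,0,0,0]
}}

```text
t: 15.62
ee_pos: [487.7, -130.4, 61.5]
orientation: [2.401, 2.026, 0.0]
ft_force: [0.2, -1.2, 1.2]
width: 22.4
grasp_force: 25.4
```

The width stays at 22.4 mm, so the fingertips may be pinching a boss under the wing. I'll regrip 6 mm higher.

Request:
{"fn": "jog_arm", "kwargs": {
  "increments": [0,0,0,0,0,0,45,0,0,0,0,0,0,45,0,0,0,0,0,-6.5,45,0,0,0,0,0,0,0,0,0,0,0,0,0,0,0,0,0,0,0,0,0,0,0,0,0,0,0,0,0,0,0,0,0,0,0,0,0,0,0,0,0,0]
}}

```text
t: 16.75
ee_pos: [487.6, -130.4, 68.0]
orientation: [2.401, 2.026, -0.0]
ft_force: [-0.3, -0.2, -0.6]
width: 11.7
grasp_force: 30.0
```

Run:
```python
from h import *
o=get_obs(); to(o,[487.7,-130.5,62]); print(o["moment"])
im=get_image("scene"); W=world(im)
cv2.imwrite("pics/scene3.png",cv2.resize(im["pixels"][140:270,220:360],None,fx=4.5,fy=4.5,interpolation=cv2.INTER_CUBIC))
```

```text
tcp [ 487.6 -130.4   68. ] yaw_y -9.69 tilt [-0. -0. -1.] shift tool [-0.1  0.1  6. ] F [-0.3 -0.2 -0.6] w 11.7 g 30.0 t 16.75
[-0.19463522  0.07150932 -0.0941502 ]
```

View pics/scene3.png

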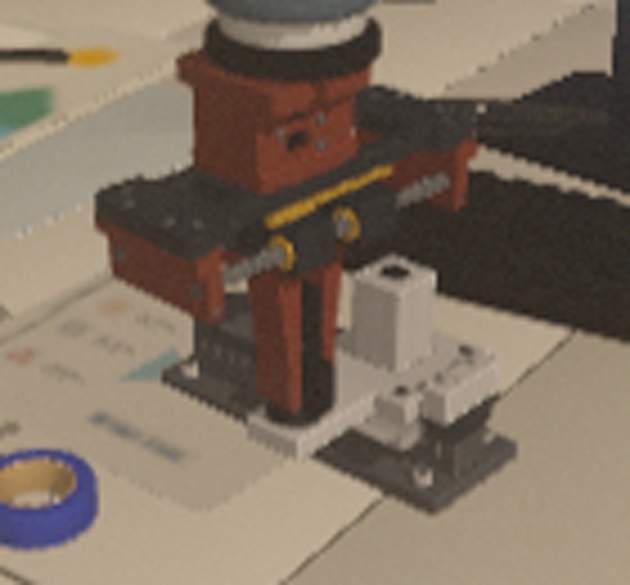

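Request:
{"fn": "jog_arm", "kwargs": {
  "increments": [0,0,7,0,0,0,0,0,0,7,0,0,0,0,0,0,7,0,0,0,0,0,0,7,0,0,0,0,0,0,7,0,0,0,0,0,0,7,0,0,0,0,0,0,7,0,0,0,0,0,0,7,0,0,0,0,0,0,5,0,0,0,0,0,0,5,0,0,0,0,0,0,4,0,0,0,0,0,0,0,0,0,0,0]
}}

```text
t: 18.3
ee_pos: [484.8, -129.4, 67.8]
orientation: [-3.127, -0.282, 0.008]
ft_force: [-8.4, 1.9, 10.1]
width: 11.6
grasp_force: 30.0
```

Run:
```python
from h import *
o=get_obs(); to(o,[487.7,-130.5,62]); print(o["moment"])
```

```text
tcp [ 484.8 -129.4   67.8] yaw_y -79.7 tilt [-0.006  0.002 -1.   ] shift tool [2.7 1.6 5.8] F [-8.4  1.9 10.1] w 11.6 g 30.0 t 18.3
[0.35532698 1.39724889 0.0143828 ]
```

Request:
{"fn": "jog_arm", "kwargs": {
  "increments": [0,0,3,0,0,0,0,0,0,2.5,0,0,0,0,0,0,0,0,0,0,0,0,0,0,0,0,0,0]
}}

```text
t: 18.8
ee_pos: [484.7, -129.4, 67.8]
orientation: [-3.137, -0.133, 0.009]
ft_force: [-7.5, 3.3, 9.9]
width: 11.8
grasp_force: 30.0
```

Run:
```python
from h import *
o=get_obs(); to(o,[487.7,-130.5,62]); print(o["moment"],o["qpos"][5])
```

```text
tcp [ 484.7 -129.4   67.8] yaw_y -85.15 tilt [-0.006  0.002 -1.   ] shift tool [2.9 1.4 5.8] F [-7.5  3.3  9.9] w 11.8 g 30.0 t 18.8
[0.48453426 1.49450554 0.22449224] 1.2017411865034782
```

Request:
{"fn": "jog_arm", "kwargs": {
  "increments": [0,0,0,0,0,0,45,0,0,0,0,0,0,45,0,0,0,0,0,0,45,0,0,0,0,0,-15,45,0,0,0,0,0,-25,45,0,0,0,0,0,-40,45,0,0,0,0,0,-50,45,0,0,0,0,0,-50,45,0,0,0,0,0,0,45]
}}

```text
t: 19.92
ee_pos: [490.1, -131.1, 253.0]
orientation: [3.136, 0.132, 0.014]
ft_force: [-0.6, 0.0, -0.5]
width: 39.7
grasp_force: 0.0
```

Run:
```python
from h import *
o=get_obs(); to(o,[487.7,-130.5,62])
im=get_image("scene"); W=world(im)
rect(W,"post",99,106,(562,-138),50);rect(W,"stop",59,66,(554,-180),45)
rect(W,"plate",53,60,(562,-138),50);P=rect(W,"knob",86,97,(483,-130),35)
cv2.imwrite("pics/scene4.png",cv2.resize(im["pixels"][140:270,220:360],None,fx=4.5,fy=4.5,interpolation=cv2.INTER_CUBIC))
```

```text
tcp [ 490.1 -131.1  253. ] yaw_y -85.19 tilt [ 0.009 -0.003 -1.   ] shift tool [ -4.   -1.4 191. ] F [-0.6  0.  -0.5] w 39.7 g 0.0 t 19.925
post 86 100.7 [ 555.7 -137.9] [[556.6, -137.8], [30.4, 28.6], 79.5]
stop 77 61.1 [ 553.1 -181.3] [[555.1, -179.5], [16.9, 45.5], 84.7]
plate 324 54.9 [ 544.8 -144.3] [[553.3, -147.0], [73.2, 83.8], 28.7]
knob 76 90.2 [ 480.2 -131.8] [[482.5, -129.9], [44.3, 12.4], 9.3]
```

View pics/scene4.png

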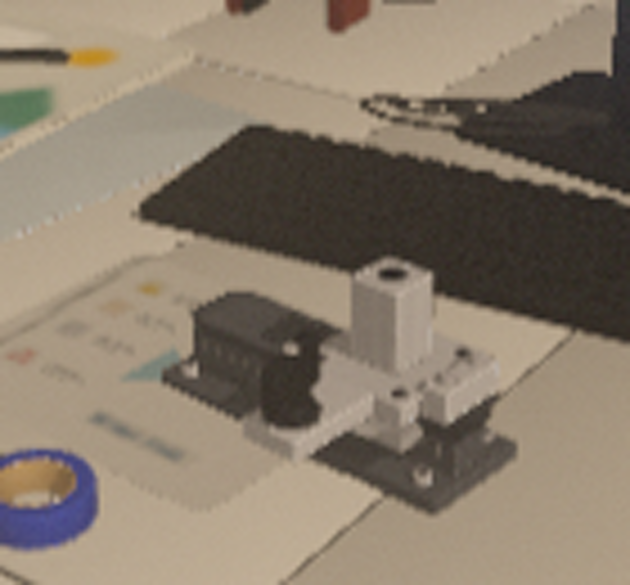

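```bash
python3 -c "
from workcell import job; print(job.close_job())"
```

```text
the job is handed in; nothing more can be done
None
```

The carriage is on the rail against the end stop (within about 1 mm by camera), and the knob is clamped at about 1.30 rad. The gripper is clear and I steered clear of the bystanders throughout; I handed the job in at about 20 s but got no verdict back.

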